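# Push a stone plate out over the chute for edge filing

## Task

Get the thin soapstone plate ready for filing its left edge: with the fingertips, push it on the ledge until its long back edge lies flush against the wooden fence and its left end overhangs the ledge's left end, above the chute, by about 40 mm. Only push it: the plate must stay lying flat on the ledge the whole time, never picked up or dropped down the chute, and the two rooks, the mug and the punch must be left alone.

Things in the scene. Friction and masses are not known exactly. Their poses are not given: they have to be found in the camera images.
- ledge: Fixed concrete ledge on the bench, 500 mm long (y), flat top 120 mm above the bench; its place and yaw vary. A wooden fence 18 mm high and 30 mm thick runs along its far side; the clear top before it is 180 mm deep. Origin: at bench height below the fence's front face, 170 mm from the ledge's left end. x away from the robot, square into the fence; y along the fence to the left; z up.
- ledge_corner (a point): Point on the ledge's top where the fence's front face meets the left end. Axes as the ledge's: x into the fence (clear top: x -180 to 0 mm), y outwards past the end, z up. Points at y above 0 are over the galvanised chute, 240 mm wide, which starts 30 mm below the ledge top and slopes down at 20 degrees, its walls no higher than the ledge top.
- plate: Loose charcoal soapstone plate, 100 mm (x) by 150 mm (y, along the ledge) by 8 mm thick, about 0.33 kg (sliding it takes up to about 6 N), lying flat on the ledge, at first askew by up to 0.2 rad, off the fence and short of the left end. Origin: centre of its underside; x to its long back edge facing the fence, y to its left end, z up. It tips off with over 75 mm overhanging.
- plate_lead (a point): Middle of the plate's left short edge, on its underside.
- plate_back_left (a point): Left corner of the plate's long back edge (the one facing the fence), on the underside.
- plate_back_right (a point): Right corner of the plate's long back edge, on the underside.
- rook_a: Charcoal soapstone chess rook, 48 mm across its foot, 66 mm tall, standing on the ledge near its right end, by the fence. Origin: centre of its foot. Leave alone.
- rook_b: A second rook, same size and origin, standing on the ledge near its right end, nearer the robot. Leave alone.
- mug: Tin mug, 80 mm across, 85 mm high, on the bench beyond the ledge. Origin: centre of its underside. Leave alone.
- punch: Brass punch, 115 mm long, 12 mm thick, lying on the bench between robot and ledge. Origin: on the bench under it, 50 mm from its blunt end. Leave alone.
There are look-alikes about, which are no part of the job. What is meant by the plate is not purple or red, and is the smaller of those in its own colour.

How it is judged:
At the end, for the whole second after the job is handed in: The plate lies flat and at rest on the ledge, the middle of its left edge 27 to 53 mm past the ledge's left end, both corners of its long back edge within 5 mm of the fence's face (y of plate_lead in the frame of ledge_corner between 0.027 and 0.053 m and x of each of plate_back_left, plate_back_right in the frame of ledge_corner above -0.005 m and z of plate in the frame of ledge_corner between -0.004 and 0.004 m and angle between plate's own z axis and vertical below 0.04 rad and linear speed of plate below 0.01 m/s); the robot touches nothing.
It fails at once if the plate is lifted, tipped or falls from the ledge (z of plate in the frame of ledge_corner above 0.006 m or z of plate in the frame of ledge_corner below -0.01 m or angle between plate's own z axis and vertical above 0.12 rad).
It fails at once if a rook is moved more than 10 mm or tipped ((distance of rook_a from where it was at the start of the episode above 0.01 m or angle between rook_a's own z axis and vertical above 0.3 rad) or (distance of rook_b from where it was at the start of the episode above 0.01 m or angle between rook_b's own z axis and vertical above 0.3 rad)).
It fails at once if the mug or the punch is moved more than 15 mm ((distance of mug from where it was at the start of the episode above 0.015 m or angle between mug's own z axis and vertical above 0.3 rad) or distance of punch from where it was at the start of the episode above 0.015 m).
It also fails if it takes over 48 s, if anything falls off the work surface, if the arm or the gripper's body presses on something with over 40 N, if the wrist force passes 120 N, or if a joint passes its speed limit or range.

## Robot

A 6-joint arm with a two-finger parallel gripper is mounted at the origin on the work surface. World frame = base frame: x ahead of the robot, y to its left, z up, the work surface at z = 0. Lengths are in m, angles in rad, forces in N, time in s.
With the tool pointing down it reaches from about 0.2 to 0.875 m from the base axis. Payload 3.4 kg.
Tool frame: the origin (TCP) lies on the mounting face of the last link; the fingertips stand 199 mm ahead of it and the grasp point (between the pads) lies 180 mm ahead of it; z points along the fingers, y is the direction in which the jaws open and shut (so a half turn about z gives the same grasp; the last joint's range is limited). The gripper opens to 94 mm and grips with 3 to 60 N. Pads are 16 mm wide; open, the fingers measure 119 mm over their backs; the gripper's body (75 mm by 177 mm) begins 78 mm behind the grasp point.
Start: joints at [1.054, 0.276, 1.505, -0, 1.361, -0.121], TCP at [0.222, 0.531, 0.405] pointing down, gripper open.
Joint ranges: [-2.89, 2.89], [-0.75, 2.08], [0.22, 2.7], [-1.18, 4.32], [0.11, 2.71], [-2.7, 2.7]. Speed limits (rad/s): [2.57, 2.57, 3.14, 3.14, 3.14, 3.14].

## Interface

Orientations are given as [roll, pitch, yaw] about the fixed x, y, z axes, in that order (R = Rz(yaw) Ry(pitch) Rx(roll)).
In Python, from workcell import bot gives the robot as it stands. Calls block until the motion is done:
- bot.movep(position, orientation): joint-space move of the TCP to a pose.
- bot.move_linear(position, orientation=None, max_speed=0.15): straight line of the TCP; orientation=None keeps the orientation; max_speed is the mean speed in m/s.
- bot.movej(angles): joint-space move.
- bot.set_gripper(opening, grasp_force=None): finger opening in m; grasp_force is the grip in N (None keeps the last); returns when the fingers have stopped.
- bot.pause(seconds).
- bot.inverse_kinematics(position, orientation): joint angles nearest the present ones, or None.
- bot.grab_frame(name): name is "scene" or "side" or "wrist"; returns the picture (480x640x3 uint8, red, green, blue); there is no depth.
- bot.calibration(name): a dict with "mtx" (3x3 intrinsics, pixels), "world_from_camera" (4x4, takes a point from camera to world coordinates). Camera axes: x right, y down, z forward; pixel columns grow to the right and rows downward; lengths in m; the calibration is good to about 2 mm. A picture is of the moment at which its call begins: read the wrist's pose just before it. calibration takes no time and is no camera call; for the wrist camera it gives the pose at the moment of the call.
A pose or a line that the arm cannot do raises bot.PlanningError and nothing moves.
- bot.close_job(): hands the job in, once; it reports no verdict.
Trained networks look in the newest picture that a camera, given by its name, has taken for a name from the list of things; names that differ only in an ending like _2 or _b are one class to them, and where a whole thing is asked for, a point or a joint stands for the part that bears it (a point fixed in the world has none). Each returns a list of dicts, best first, with "confidence" (0 to 1); they miss things now and then, are a little off and sometimes report something else, mostly with a low value. They report only what shows in the picture. A call takes as long as a camera call. They do not tell look-alikes from the thing itself.
- bot.trace(camera, name): "region" (480x640 bool, what is visible of it) and "at" ([row, column] in pixels, amid what is visible of it).
Readings, each from a call of its own:
- bot.get_clock(): time.
- bot.get_qpos(): joint angles.
- bot.get_qd(): joint speeds.
- bot.get_tau(): joint torques, N m.
- bot.get_eef_pos(): TCP position.
- bot.get_eef_rot(): TCP orientation.
- bot.get_contact_force(): force on the tool from outside, world axes, zero at the start.
- bot.get_torque(): the same for the moment, N m.
- bot.get_width(): finger opening in m.
Only numpy, scipy, OpenCV 4.12 (cv2) and the standard library are available. Lean on these libraries where they do the work, as an engineer would, in place of code of your own. Each camera call takes 0.05 s, during which the arm holds its last target. There are 200 camera calls.

## Working session

There is one attempt and no reset: what is moved stays moved. The work goes in short steps, each a Python script; the robot and the scene stay as the last script left them, time stands still between calls to the robot, and variables do not carry over. Pictures are saved under pics/ and viewed, about 8 in all and at most 12, crops included, and the job is handed in when it is done.

```bash
mkdir -p pics; ls; python3 - <<'E'
from workcell import bot
import cv2, numpy as np
ims=[]
for c in ("scene","side"):
    im=bot.grab_frame(c); cv2.imwrite(f"pics/{c}0.png",im[:,:,::-1])
    k=bot.calibration(c); print(c,np.round(k["mtx"],1).tolist(),np.round(k["world_from_camera"],3).tolist())
    for n in ("plate","ledge","rook_a","mug","punch"):
        for d in bot.trace(c,n)[:4]: 
            print(c,n,round(d["confidence"],2),np.round(d["at"]),int(d["region"].sum()))
print(bot.get_clock())
E
```

```text
pics
scene [[521.9, 0.0, 311.7], [0.0, 521.9, 250.0], [0.0, 0.0, 1.0]] [[0.803, 0.486, -0.346, 0.923], [0.596, -0.661, 0.455, -0.748], [-0.008, -0.572, -0.82, 1.118], [0.0, 0.0, 0.0, 1.0]]
scene plate 0.9 [203. 372.] 1932
scene plate 0.76 [255. 205.] 3454
scene plate 0.7 [332. 398.] 2611
scene ledge 0.86 [186. 402.] 24587
scene rook_a 0.87 [271. 311.] 560
scene rook_a 0.67 [250. 280.] 507
scene mug 0.96 [265. 452.] 1396
scene mug 0.36 [248. 282.] 560
side [[453.9, 0.0, 324.1], [0.0, 453.9, 241.6], [0.0, 0.0, 1.0]] [[-0.802, -0.444, 0.4, 0.122], [-0.598, 0.601, -0.53, 0.373], [-0.005, -0.664, -0.747, 0.83], [0.0, 0.0, 0.0, 1.0]]
side plate 0.93 [276. 268.] 3263
side plate 0.84 [285. 461.] 4412
side plate 0.63 [181. 423.] 2639
side plate 0.6 [210. 256.] 1025
side ledge 0.7 [356. 202.] 42118
side rook_a 0.88 [211. 376.] 645
side rook_a 0.61 [192. 341.] 559
side mug 0.59 [249. 193.] 1510
side punch 0.57 [374. 318.] 421
0.6
```

View pics/scene0.png

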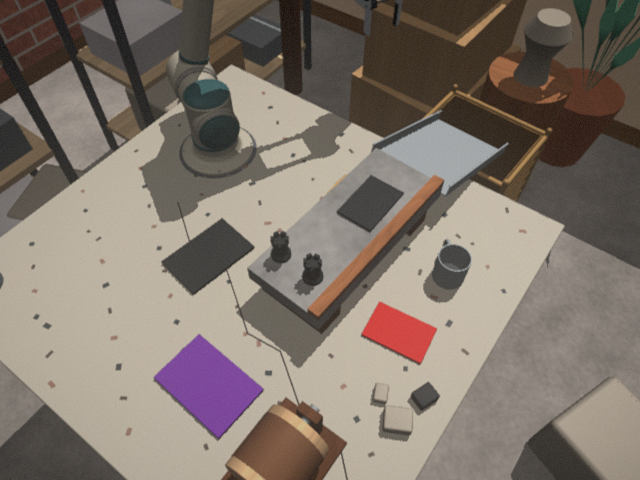

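View pics/side0.png

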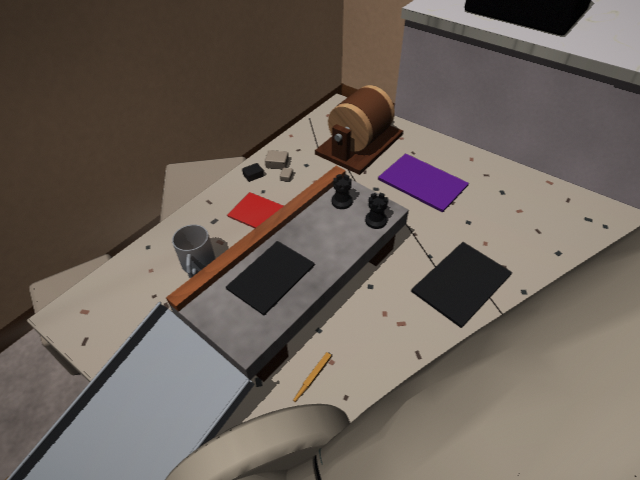

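The scene view shows four plate candidates:
- Charcoal plate on the ledge, scene (372,203) and side (268,276).
- Larger charcoal plate on the bench, scene (205,255).
- Red plate, scene (398,332).
- Purple plate, scene (208,385).

I choose the charcoal plate on the ledge. Next is a close crop to check it, plus measurements.

```bash
cat > h.py <<'E'
from workcell import bot
import cv2, numpy as np
def px2w(k,uv,z):
    uv=np.atleast_2d(np.float64(uv)); K,T=k["mtx"],k["world_from_camera"]
    r=(np.c_[uv,np.ones(len(uv))]@np.linalg.inv(K).T)@T[:3,:3].T
    return T[:3,3]+r*((z-T[2,3])/r[:,2:])
def w2px(k,p):
    p=np.atleast_2d(p); T=np.linalg.inv(k["world_from_camera"]); c=p@T[:3,:3].T+T[:3,3]
    q=c@k["mtx"].T; return q[:,:2]/q[:,2:]
def rect(k,region,z=0.128):
    c=max(cv2.findContours(region.astype(np.uint8),cv2.RETR_EXTERNAL,cv2.CHAIN_APPROX_NONE)[0],key=cv2.contourArea)[:,0,:]
    w=px2w(k,c,z)[:,:2]
    return cv2.minAreaRect((w*1000).astype(np.float32))
E
python3 - <<'E'
from h import *
for c in ("scene","side"):
    im=bot.grab_frame(c); k=bot.calibration(c)
    for d in bot.trace(c,"plate")[:4]:
        for z in (0.128,0.008):print(c,d["at"],z,rect(k,d["region"],z))
    if c=="side":
        cv2.imwrite("pics/crop1.png",cv2.resize(im[150:380,150:420,::-1],None,fx=2.6,fy=2.6,interpolation=cv2.INTER_CUBIC))
E
```

```text
scene [386.9, 210.4] 0.128 ((529.749267578125, -574.3565673828125), (125.17781829833984, 187.00563049316406), 86.36311340332031)
scene [386.9, 210.4] 0.008 ((482.0819396972656, -553.3189697265625), (140.3524169921875, 209.67520141601562), 86.36310577392578)
scene [256.3, 206.1] 0.128 ((319.0338439941406, -348.4717102050781), (180.09283447265625, 124.02192687988281), 81.19263458251953)
scene [256.3, 206.1] 0.008 ((245.82284545898438, -300.0514831542969), (201.9243927001953, 139.0563507080078), 81.19264221191406)
scene [198.6, 370.2] 0.128 ((534.544189453125, 3.9345321655273438), (154.2620849609375, 101.36241912841797), 88.7262191772461)
scene [198.6, 370.2] 0.008 ((487.45819091796875, 95.07486724853516), (172.96234130859375, 113.64994812011719), 88.7262191772461)
scene [333.5, 399.4] 0.128 ((772.6549682617188, -255.82859802246094), (138.74595642089844, 94.14624786376953), 7.625429153442383)
scene [333.5, 399.4] 0.008 ((754.4337158203125, -196.17776489257812), (155.56529235839844, 105.55903625488281), 7.625434875488281)
side [282.6, 461.0] 0.128 ((224.81869506835938, -201.3386535644531
[... 261 characters left out ...]
(93.2150650024414, 93.36861419677734), 7.128545761108398)
side [209.0, 251.5] 0.008 ((771.4141845703125, -190.96693420410156), (109.13866424560547, 109.31831359863281), 7.128601551055908)
side [181.2, 422.9] 0.128 ((426.04327392578125, -416.803466796875), (126.23736572265625, 181.00181579589844), 87.40204620361328)
side [181.2, 422.9] 0.008 ((477.94329833984375, -551.7578735351562), (147.80197143554688, 211.92164611816406), 87.40204620361328)
side [277.3, 272.0] 0.128 ((528.9482421875, 5.7552947998046875), (154.47462463378906, 104.45800018310547), 89.57273864746094)
side [277.3, 272.0] 0.008 ((598.42724609375, -57.015289306640625), (180.86285400390625, 122.30209350585938), 89.57273864746094)
```

View pics/crop1.png

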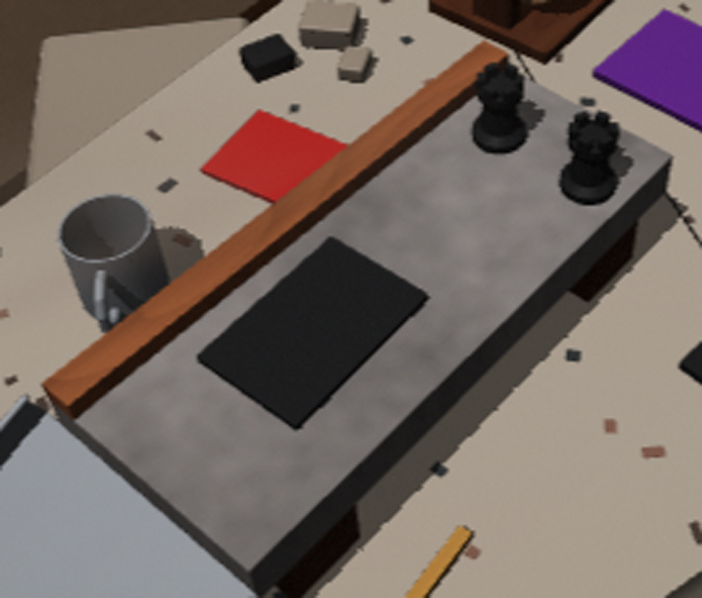

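The crop confirms the choice: dark charcoal, about 101x154 mm on the ledge, while the other charcoal plate is about 139x205 mm. The fence-left corner is at about crop (72,415), the ledge front-left corner at (257,573) and front-right at (671,158). The rooks are well right of the plate. Next I take a wrist view from above.

```bash
python3 - <<'E'
from h import *
k=bot.calibration("side")
P=np.array([[72,416],[257,573],[671,158]])/2.6+[150,150]
w=px2w(k,P,0.12)[:,:2]; print(np.round(w,4).tolist(),np.linalg.norm(w[0]-w[1]),np.linalg.norm(w[1]-w[2]))
d=w[1]-w[2]; print("yaw",np.arctan2(-d[0],d[1]))
f=px2w(k,np.array([[499,143],[588,195]])/2.6+[150,150],0.12); print("rook feet",np.round(f,3).tolist())
print("rot",bot.get_eef_rot(),bot.get_width())
kw=bot.calibration("wrist"); E=np.array(bot.get_eef_pos()); print("wristcam",np.round(kw["world_from_camera"],3).tolist(),np.round(kw["mtx"],0).tolist(),E)
E
```

```text
[[0.6194, 0.1657], [0.4316, 0.1751], [0.4072, -0.3156]] 0.18802998619610645 0.4913097303837459
yaw -0.04982913913969558
rook feet [[0.536, -0.243, 0.12], [0.441, -0.236, 0.12]]
rot [ 3.14151160e+00 -4.77861414e-06  2.74574561e+00] 0.09368548207774732
wristcam [[0.385, 0.884, 0.265, 0.143], [0.923, -0.369, -0.11, 0.562], [0.0, 0.287, -0.958, 0.385], [0.0, 0.0, 0.0, 1.0]] [[353.0, 0.0, 323.0], [0.0, 353.0, 245.0], [0.0, 0.0, 1.0]] [0.2216944 0.5305447 0.4047019]
```

```bash
python3 - <<'E'
from h import *
bot.movep([0.47,0.05,0.50],[np.pi,0,np.pi-0.05])
bot.pause(0.3)
k=bot.calibration("wrist"); im=bot.grab_frame("wrist"); cv2.imwrite("pics/wrist1.png",im[:,:,::-1])
np.save("wrist1.npy",k,allow_pickle=True)
for d in bot.trace("wrist","plate")[:3]: print(d["confidence"],d["at"],rect(k,d["region"]))
for d in bot.trace("wrist","rook_a")[:3]:
    r=np.argwhere(d["region"]); print("rook",d["confidence"],d["at"])
print(bot.get_clock(),bot.get_qpos())
E
```

```text
0.95 [277.3, 288.3] ((530.5650024414062, 3.1945266723632812), (149.4662628173828, 101.47384643554688), 89.1048812866211)
0.92 [47.6, 54.8] ((292.80450439453125, -185.2795867919922), (99.71894073486328, 80.60352325439453), 81.38372802734375)
0.45 [382.4, 207.6] ((655.3961791992188, -98.00999450683594), (3.5423591136932373, 5.852599620819092), 81.83474731445312)
rook 0.81 [312.5, 34.2]
rook 0.73 [221.3, 27.2]
rook 0.73 [130.0, 340.2]
3.2333 [-4.09961147e-02  7.71754243e-02  1.52482653e+00 -5.86739967e-06
  1.53965337e+00 -1.56217653e+00]
```

View pics/wrist1.png

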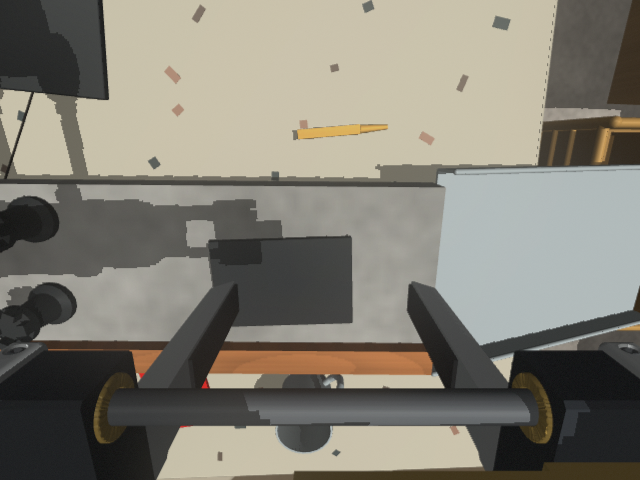

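The wrist view shows the plate spanning (208-352, 237-326), the rooks at (45,215) and (55,305), and the fence base line at row ~344. The ledge's left edge is at col ~440, with the front-left corner near (443,185). Next I fit the ledge lines.

```bash
python3 - <<'E'
from h import *
k=np.load("wrist1.npy",allow_pickle=True).item()
im=cv2.imread("pics/wrist1.png")[:,:,::-1].astype(float)
R,G,B=im[...,0],im[...,1],im[...,2]
def fitline(pts):
    pts=np.float32(pts); vx,vy,x,y=cv2.fitLine(pts,cv2.DIST_HUBER,0,.01,.01).ravel(); return np.array([x,y]),np.array([vx,vy])
br=(R>1.6*B)&(R>20)
pts=[(c,np.argmax(br[330:360,c])+330-0.5) for c in range(245,405,4) if br[330:360,c].any()]
print(pts[::6])
print("col300",im[338:356,300].astype(int).tolist())
w=px2w(k,pts,0.12)[:,:2]*1000; f=fitline(w); print("fence base",f)
# left end: gray -> bluish chute step
pts=[]
for r in list(range(195,280,4)):
    g=np.abs(np.diff(im[r,425:455].sum(1))); 
    pts.append((425+np.argmax(g)+0.5,r))
print(pts[::5]); w=px2w(k,pts,0.12)[:,:2]*1000; l=fitline(w); print("left",l)
pts=[]
for c in range(30,430,8):
    g=np.diff(im[170:200,c].sum(1)); pts.append((c,170+np.argmax(g)+0.5))
print(pts[::8]); w=px2w(k,pts,0.12)[:,:2]*1000; q=fitline(w); print("front",q)
for a in (f,q):
    t=np.linalg.solve(np.c_[a[1],-l[1]],l[0]-a[0]); print("corner",a[0]+t[0]*a[1], "yaw",np.arctan(-a[1][0]/a[1][1]))
E
```

```text
[(245, np.float64(342.5)), (269, np.float64(342.5)), (293, np.float64(342.5)), (317, np.float64(342.5)), (341, np.float64(343.5)), (365, np.float64(343.5)), (389, np.float64(343.5))]
col300 [[164, 162, 153], [163, 161, 152], [162, 160, 151], [162, 159, 151], [96, 87, 79], [68, 50, 39], [69, 51, 38], [69, 51, 39], [68, 49, 38], [68, 50, 38], [71, 52, 40], [69, 51, 38], [70, 53, 40], [168, 111, 70], [177, 117, 72], [173, 115, 72], [179, 117, 74], [183, 120, 76]]
fence base (array([611.86975 ,  43.088245], dtype=float32), array([0.05991048, 0.99820375], dtype=float32))
[(np.float64(444.5), 195), (np.float64(442.5), 215), (np.float64(440.5), 235), (np.float64(438.5), 255), (np.float64(435.5), 275)]
left (array([481.42307, 174.12355], dtype=float32), array([ 0.9982464 , -0.05919601], dtype=float32))
[(30, np.float64(183.5)), (94, np.float64(184.5)), (158, np.float64(184.5)), (222, np.float64(185.5)), (286, np.float64(185.5)), (350, np.float64(186.5)), (414, np.float64(186.5))]
front (array([424.70084 , -46.131424], dtype=float32), array([0.05691415, 0.99837905], dtype=float32))
corner [619.2438  165.95079] yaw -0.059946373
corner [437.4056  176.73378] yaw -0.056944925
```

Ledge corner is at (0.619, 0.166) with yaw -0.059. In ledge axes the plate centre is at (-79, -168) mm, turned +0.043 rad. The first push goes to the fence with both fingertips.

```bash
cat >> h.py <<'E'
YAW=-0.059; C=np.array([0.6192,0.166]); 
RL=np.array([[np.cos(YAW),-np.sin(YAW)],[np.sin(YAW),np.cos(YAW)]])
def L(x,y,z): return [*(C+RL@[x,y]),z]     # ledge_corner coords -> world; z = TCP height
def tol(p): return RL.T@(np.asarray(p)[:2]-C)
FENCE=[np.pi,0,np.pi+YAW]; LEFT=[np.pi,0,np.pi/2+YAW]
ZP=0.323
def fl():
    f=np.array(bot.get_contact_force()); return np.round(np.r_[RL.T@f[:2],f[2]],1)
def push(x0,y0,x1,y1,step,lim,speed=0.05):
    d=np.array([x1-x0,y1-y0]); n=max(1,int(np.ceil(np.linalg.norm(d)/step))); u=d/np.linalg.norm(d); log=[]
    for i in range(1,n+1):
        p=np.array([x0,y0])+d*i/n
        bot.move_linear(L(*p,ZP),max_speed=speed); f=fl(); log.append((np.round(p*1000).tolist(),f.tolist()))
        if -f[:2]@u>lim or abs(f[2])>25: print("STOP"); break
    for l in log[-14:]: print(*l)
    return p
def look(name):
    bot.pause(0.2); k=bot.calibration("wrist"); im=bot.grab_frame("wrist"); cv2.imwrite(f"pics/{name}.png",im[:,:,::-1])
    for d in bot.trace("wrist","plate")[:2]:
        r=rect(k,d["region"]); b=np.array([tol(q/1000) for q in cv2.boxPoints(r)])*1000
        print(round(d["confidence"],2),np.round(r[1],1),"corners(ledge mm)",np.round(b,1).tolist())
    print("clock",bot.get_clock())
E
python3 - <<'E'
from h import *
y=-0.165
bot.movep(L(-0.165,y,0.40),FENCE)
bot.move_linear(L(-0.160,y,ZP),max_speed=0.12); print("down",fl(),bot.get_eef_pos())
p=push(-0.160,y,-0.122,y,0.01,15)
p=push(p[0],y,-0.106,y,0.003,11)
bot.move_linear(L(p[0]-0.02,y,ZP)); bot.move_linear(L(p[0]-0.02,y,0.45),max_speed=0.2)
look("w2")
E
```

```text
down [-0.3  0.1  0.2] [0.45045984 0.01083296 0.32394333]
[-150.0, -165.0] [0.2, 0.1, -0.4]
[-141.0, -165.0] [-0.1, -0.4, -0.2]
[-132.0, -165.0] [0.6, 0.6, 0.5]
[-122.0, -165.0] [-0.1, 0.1, -1.3]
[-119.0, -165.0] [-2.3, 0.4, 2.0]
[-117.0, -165.0] [-2.2, 0.5, 1.3]
[-114.0, -165.0] [-1.2, 0.2, 0.1]
[-111.0, -165.0] [-1.1, 0.1, 0.1]
[-109.0, -165.0] [-4.4, -0.4, 2.7]
[-106.0, -165.0] [-9.7, -0.3, 7.2]
0.95 [89.8 56.5] corners(ledge mm) [[-317.7, -412.4], [-261.4, -416.7], [-254.5, -327.2], [-310.8, -322.8]]
0.89 [31.8 73.7] corners(ledge mm) [[66.5, -259.2], [79.3, -331.8], [110.7, -326.3], [97.8, -253.7]]
clock 8.775
```

```bash
cat >> h.py <<'E'
def look2(c):
    k=bot.calibration(c); bot.grab_frame(c)
    for d in bot.trace(c,"plate"):
        r=rect(k,d["region"]); b=np.array([tol(q/1000) for q in cv2.boxPoints(r)])*1000
        if b[:,0].mean()>-150 and b[:,0].mean()<0: print(c,round(d["confidence"],2),np.round(r[1],1),np.round(b,1).tolist())
E
python3 - <<'E'
from h import *
look2("side")
E
```

```text
side 0.63 [153.5 102. ] [[-104.4, -243.9], [-2.4, -242.6], [-4.5, -89.1], [-106.5, -90.5]]
```

View pics/w2.png

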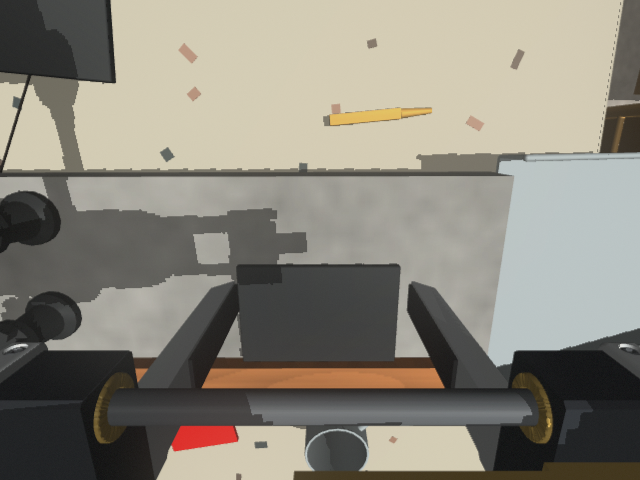

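Seated on the fence: the plate spans (237-400, 265-360) and its back edge meets the fence base line. Now I push left from the right end, stopping slightly short to measure.

```bash
python3 - <<'E'
from h import *
x=-0.053
bot.movep(L(x,-0.285,0.45),LEFT); bot.set_gripper(0.04)
bot.move_linear(L(x,-0.275,ZP),max_speed=0.12); print("down",fl(),bot.get_width())
p=push(x,-0.275,x,-0.135,0.02,14,0.06)
p=push(x,p[1],x,-0.123,0.006,14,0.04)
look2("side"); look2("scene")
bot.move_linear(L(x,p[1]-0.02,ZP)); bot.move_linear(L(x,p[1]-0.03,0.45),max_speed=0.2)
look2("side"); look2("scene"); look("w3")
E
```

```text
down [0.3 0.5 0.2] 0.03972424728502489
[-53.0, -258.0] [0.1, 0.2, -0.4]
[-53.0, -240.0] [-0.5, -0.3, -1.3]
[-53.0, -223.0] [-0.5, 0.2, 0.8]
[-53.0, -205.0] [0.1, -0.0, -0.7]
[-53.0, -188.0] [0.1, 0.3, 0.2]
[-53.0, -170.0] [-0.5, -0.3, 0.3]
[-53.0, -153.0] [0.2, 0.1, 0.5]
[-53.0, -135.0] [-0.3, 1.1, 0.1]
[-53.0, -131.0] [0.0, 0.4, -0.0]
[-53.0, -127.0] [-0.5, 0.1, 0.2]
[-53.0, -123.0] [0.5, -0.6, 0.7]
side 0.66 [150.2 102.9] [[-107.0, -112.1], [-4.0, -112.1], [-4.1, 38.2], [-107.1, 38.1]]
scene 0.86 [29.  73.3] [[-100.7, -62.2], [-65.5, -126.4], [-40.1, -112.5], [-75.3, -48.2]]
scene 0.83 [125.  188.8] [[-139.6, -806.6], [49.2, -807.6], [49.9, -682.6], [-139.0, -681.6]]
side 0.98 [151.8 107.4] [[-108.7, -112.9], [-1.3, -114.3], [0.7, 37.4], [-106.6, 38.9]]
scene 0.87 [156.5 100. ] [[-101.0, -115.9], [-1.0, -117.1], [1.0, 39.4], [-99.0, 40.7]]
0.96 [108.4  74.6] corners(ledge mm) [[34.8, -244.6], [47.7, -318.1], [154.5, -299.4], [141.6, -225.9]]
0.93 [142.1  99.7] corners(ledge mm) [[-102.5, -113.0], [-2.8, -113.0], [-2.8, 29.1], [-102.5, 29.1]]
clock 18.3167
```

View pics/w3.png

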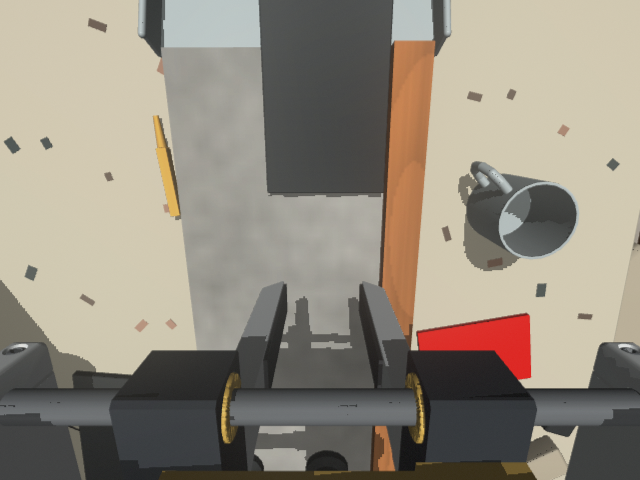

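The plate's right end is at row ~192, about -113 mm, so the left overhang is about 37 mm. Its back edge runs alongside the fence base. The last step is a gentle push onto the fence, then a final look from clear of it.

```bash
python3 - <<'E'
from h import *
y=-0.045
bot.movep(L(-0.16,y-0.02,0.45),FENCE); bot.set_gripper(0.08)
bot.move_linear(L(-0.140,y,ZP),max_speed=0.12); print("down",fl())
p=push(-0.140,y,-0.116,y,0.012,11)
p=push(p[0],y,-0.105,y,0.003,8,0.03)
bot.move_linear(L(p[0]-0.02,y,ZP),max_speed=0.08); bot.move_linear(L(p[0]-0.03,y,0.5),max_speed=0.2)
bot.movep(L(-0.16,-0.04,0.52),FENCE)
look2("side"); look2("scene"); look("w4")
im=cv2.imread("pics/w4.png"); print(bot.get_contact_force())
E
```

```text
down [-0.  -0.6 -0.4]
[-132.0, -45.0] [-0.6, -0.0, -0.8]
[-124.0, -45.0] [-0.1, -0.7, -0.2]
[-116.0, -45.0] [-0.5, -0.3, -0.5]
STOP
[-113.0, -45.0] [-0.3, -0.1, -0.6]
[-110.0, -45.0] [-0.5, -0.4, -0.4]
[-108.0, -45.0] [-5.6, 0.2, 4.3]
[-105.0, -45.0] [-10.6, 0.4, 8.0]
side 0.81 [150.6 105.4] [[-107.7, -112.3], [-2.3, -112.5], [-2.0, 38.1], [-107.4, 38.3]]
scene 0.94 [123.9 188.2] [[-140.1, -807.1], [48.1, -806.3], [47.5, -682.4], [-140.6, -683.2]]
scene 0.69 [157.6 101.4] [[-106.4, -114.1], [-5.0, -118.3], [1.5, 39.1], [-99.8, 43.3]]
scene 0.52 [44.9 83.2] [[-103.3, -390.9], [-50.1, -454.9], [-15.6, -426.2], [-68.8, -362.2]]
0.77 [ 54.2 103.4] corners(ledge mm) [[-372.6, -347.0], [-270.1, -360.6], [-262.9, -306.8], [-365.5, -293.2]]
0.71 [153.2 105. ] corners(ledge mm) [[-107.5, -114.1], [-2.4, -115.4], [-0.5, 37.8], [-105.5, 39.2]]
clock 25.6917
[ 0.25784279 -0.23022784 -0.2828795 ]
```

View pics/w4.png

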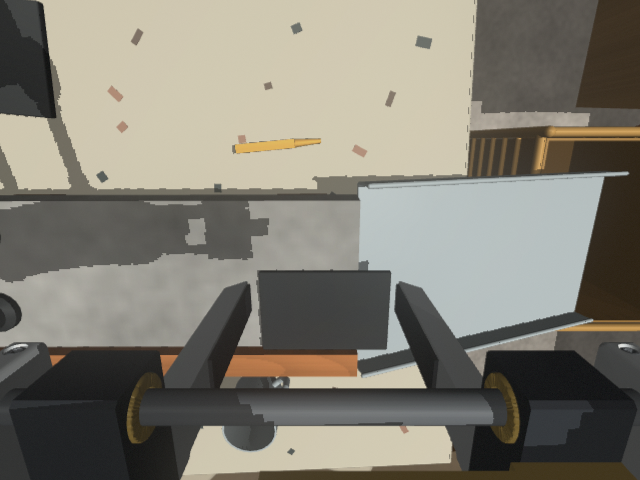

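The plate spans (258-390, 271-349). Its back edge is parallel to and against the fence base (row ~349), and its left end passes the ledge end (col ~359). Measured overhang is 38-39 mm, and the gripper is clear, so I'm handing in.

```bash
python3 - <<'E'
from h import *
bot.close_job(); print(bot.get_clock())
E
```

```text
the job is handed in; nothing more can be done
the job is handed in; nothing more can be done
```

I squared the smaller charcoal plate against the fence with two open fingertips. Then I pushed it left along the fence and finished with a gentle push of about 10 N to seat it again. The job was handed in at about 26 s.

- **Overhang:** the side and wrist cameras put the left end about 38 mm past the ledge's end. The scene camera, which is noisier here, gave 39–43 mm.
- **Back edge:** all but one of the corner readings put it within about 2.5 mm of the fence. The scene camera put the right corner at -5.0 mm, right on the limit, but its outline was oversized and skewed (158 mm for a 150 mm plate). The steep rise in push force suggests the plate is seated.
- **Plate and gripper:** the plate looked flat in the last picture. The gripper was well above everything, with no contact force.
- **Other objects:** nothing was steered near the rooks, mug or punch, but I did not measure their positions again at the end.

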